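# Clamp a bearing block with the sunken knob of a drilling fixture

### The arm

A 6-joint arm with a two-finger parallel gripper is mounted at the origin on the work surface. World frame = base frame: x ahead of the robot, y to its left, z up, the work surface at z = 0. Lengths are in m, angles in rad, forces in N, time in s.
With the tool pointing down it reaches from about 0.4 to 0.925 m from the base axis. Payload 12.5 kg.
Tool frame: the origin (TCP) lies midway between the tips of the shut fingers; the grasp point (between the pads) lies bot.pinch_z behind it (bot.pinch_z is the distance from the TCP to the grasp point, in m); z points along the fingers, y is the line along which they close (so a half turn about z gives the same grasp; the last joint's range is limited). The gripper opens to 95 mm and grips with 3 to 60 N. Pads are 20 mm wide; open, the fingers measure 119 mm over their backs; the gripper's body (75 mm by 180 mm) begins 59 mm behind the grasp point.
Start: joints at [1.133, 0.491, 1.559, -0, 1.092, -0.106], TCP at [0.204, 0.591, 0.185] pointing down, gripper open.
Joint ranges: [-3.1, 3.1], [-0.84, 2.19], [0.05, 2.79], [-1.13, 4.28], [0.06, 2.93], [-2.69, 2.69]. Speed limits (rad/s): [2.22, 2.22, 2.79, 3.14, 3.14, 3.14].

### API

Orientations are given as a unit quaternion [w, x, y, z].
In Python, from bench import bot gives the robot as it stands.
- The arm moves only by the shell command python3 -m handwheel 'ROWS' [OPENING] [FORCE]. ROWS is JSON, a list that holds one entry, the list of rows, each a list of 4 numbers: the shift along the tool's x, y, z in m, then the turn about the tool's z in rad. In form: [[[dx, dy, dz, yaw], ...]]. A call has 1 to 5 rows; each row is the pose to reach, as a shift and turn from the pose commanded when the call began, along the tool's axes at that moment; what a row does not reach only later rows make up. A row lasts 1/12 s, in which the tool goes at most 41.7 mm and 7.16 degrees, less where a joint would pass 70% of its speed; a pose out of reach is approached as far as the arm can. A call with a gripper value outside its range is refused whole. OPENING is the closure in counts, from 0 (fully open) to 255 (shut), set as the call begins (- or left out, the last holds). The fingers move at their own pace and stop on an object; FORCE is the grip in N (left out, the last holds). Time passes only in rows, so rows that repeat a pose let the fingers close. It gives the time, the measured TCP pose, the force, the opening and the grip force at its end, in the units of the state.
- bot.get_state(): the state, without advancing time (a new reading comes with each control period).
- bot.capture(name): name is "scene" or "top" or "wrist"; returns a dict with "image" (480x640x3 uint8, red, green, blue), "K" (3x3 intrinsics, pixels), "R" (3x3) and "t" (3): a world point X has camera coordinates R X + t; the wrist camera has in their place "tool_from_camera" (4x4, takes a point from camera to tool coordinates, whose origin is the TCP and whose axes are the flange's). Camera axes: x right, y down, z forward; pixel columns grow to the right and rows downward; lengths in m; the calibration is good to about 2 mm. A picture is of the moment at which its call begins: read the wrist's pose just before it. There is no depth.
- bot.sign_off(): hands the job in; it is judged then, once.
The state is a dict: "clock": time; "joint_pos": joint angles; "joint_vel": joint speeds; "effort": joint torques, N m; "ee_pos": TCP position; "tcp_rot": TCP orientation; "wrist_force": force on the tool from outside, world axes, zero at the start; "moment": the same for the moment, N m; "finger_gap": finger opening in m; "grasp_force": force on a finger pad.
Only numpy, scipy, OpenCV 4.12 (cv2) and the standard library are available. Lean on these libraries where they do the work, as an engineer would, in place of code of your own. Each camera call takes 0.05 s, during which the arm holds its last target. There are 200 camera calls.

### The job

Stand the aluminium bearing block upright on the base of the green drilling fixture, midway across it between the brass jaw face and the steel fence with its 40 mm length along the clamping direction, and let go. Then turn the red knob sunk in the fixture's well clockwise until it is felt to tighten with some 10 N of clamping force, never pressing the block with more than 20 N, and let the knob go so that the block stays clamped against the fence. Move the jaw only with the knob, do not lean on the well, and leave the oil can, the screwdriver and the jar alone.

Things in the scene. Friction and masses are not known exactly. Their poses are not given: they have to be found in the camera images.
- jig: the fixture, fixed to the bench: a green base plate 90 (x) x 205 (y) x 10 mm, running from y -90 to y +115 mm. Origin: on the bench surface, midway across the plate. Its y axis is the clamping direction: the well with the knob is at +y (axis at y = 70 mm), the jaw in the middle, the steel fence at -y; z is up. The base's top, where the block is to stand, is at z = 10 mm
- nest (a point): point on the base's top between jaw and fence, midway across (fixture x = 0, y = -24 mm, z = 10 mm), axes as the fixture. The fence is a steel bar 84 mm wide (x), 20 mm thick, 32 mm high, fixed by bolts in slots: its face towards the jaw is anywhere from y = -48 to y = -57 mm in the fixture's frame, and is not measured
- jaw: the movable jaw, a dark steel slab 70 mm wide (x), 32 mm high with a brass face on short stiff springs (8 N per mm), sliding along the fixture's y. Origin: middle of the brass face when unloaded, 0.5 mm above the base's top; axes as the fixture. It is at y = -8 mm x the knob's joint value in the fixture's frame: it advances to -y by 8 mm per rad of the knob
- well: the green block 90 x 90 x 42 mm on the fixture's base with the round well, 66 mm across, in which the knob sits. Origin: on the axis of the well, at the level of the base's top = the well's floor (10 mm over the bench). The rim is 42 mm above the floor
- knob_grip (a point): point on the axis of the red knob at the height to grip, 27 mm above the well's floor, 15 mm below its rim. The knob's grip is an upright bar 36 mm long, 12 mm thick, from 6 to 36 mm above the well's floor (its top 6 mm below the rim); fingers go down on both flat sides, with some 27 mm from each flat to the well's wall
- knob (a joint): knob angle in rad, growing clockwise seen from above, range 0 to 3.5, starts at 0 to 0.4. At a the bar is turned clockwise by a from the fixture's x. Turning takes 0.045 N m of friction plus 0.008 per newton of clamping force; held still, friction can hide 0.045 (0.035 to 0.125 N m felt at 10 N). Once the block is jammed each 0.1 rad adds about 5 N. When let go, it springs back to about 5 N
- block_mid (a point): centre, half-way up, of the aluminium bearing block: 30 mm (its x) x 40 mm (its y) x 46 mm high, with a round boss 22 mm across and 5 mm high on top; 0.1 to 0.25 kg. It starts upright on the bench. z is up
- block: the bearing block itself; origin at the centre of its underside, axes as block_mid
- oil_can_ref (a point): oil can, brass, 60 mm across, 120 mm high, standing; the point is on its axis, 10 mm above its underside. Leave alone
- driver_ref (a point): screwdriver lying on the bench; the point is near its middle. Leave alone
- cutting_fluid_ref (a point): jar with an orange cap, 50 mm across, 85 mm high, standing; the point is on its axis, 10 mm above its underside. Leave alone
Mind the look-alikes: they are no part of the job. Of the things shaped like the block, the aluminium one is meant. There is more than one size of the jig; the job needs the larger.

How it is judged:
By the outcome, as a careful person would: the job done as asked, in the order asked, and still so for the second after the job is handed in, with the robot touching nothing.
It also fails if it takes over 72 s, if anything falls off the work surface, if the arm or the gripper's body presses on something with over 40 N, if the wrist force passes 120 N, or if a joint passes its speed limit or range.

## Working session

There is one attempt and no reset: what is moved stays moved. The work goes in short steps, Python scripts to look and compute and a shell command to move; the robot and the scene stay as the last step left them, time stands still between calls to the robot, and variables do not carry over. Pictures are saved under pics/ and viewed, at most 10 in all, crops included, and the job is handed in when it is done.

```bash
mkdir -p pics; ls; python3 - <<'E'
from bench import bot
import cv2,numpy as np,pickle
s=bot.get_state();print(s,bot.pinch_z)
for n in("scene","top"):
    c=bot.capture(n);pickle.dump(c,open(n+'.pkl','wb'));cv2.imwrite(f'pics/{n}0.png',c['image'][:,:,::-1]);print(n,c['K'],c['R'],c['t'])
E
```

```text
pics
{'clock': 0.0, 'joint_pos': array([ 1.13338086e+00,  4.91595205e-01,  1.55944396e+00,  3.72690729e-06,
        1.09169925e+00, -1.05595050e-01]), 'joint_vel': array([ 4.69745141e-04,  1.19813703e-03,  2.20331235e-04,  1.06107961e-03,
       -2.69153659e-03,  8.09604735e-05]), 'effort': array([-1.93112348e-03, -6.12635136e+01, -2.58178157e+01,  6.91656070e-02,
        4.82964842e-02, -8.96650067e-05]), 'ee_pos': array([0.20346075, 0.59066573, 0.18434151]), 'tcp_rot': array([-1.55229149e-04,  1.65150930e-01,  9.86268139e-01, -5.51452979e-04]), 'wrist_force': array([-0.34834602,  0.06084073, -0.90476163]), 'moment': array([ 0.00217203, -0.01154529,  0.00866833]), 'grasp_force': 0.0, 'finger_gap': 0.09469149064054319} 0.0188
scene [[536.1871458    0.         322.48066674]
 [  0.         536.1871458  248.03341149]
 [  0.           0.           1.        ]] [[-0.86590615  0.49999633 -0.01449882]
 [ 0.31233005  0.51780576 -0.79644657]
 [-0.39071278 -0.6941764  -0.60453507]] [ 0.52905933 -0.11792853  1.24857904]
top [[482.98368225   0.         320.11975755]
 [  0.         482.98368225 234.9728496 ]
 [  0.           0.           1.        ]] [[-0.00411739 -0.99996435  0.00737197]
 [-0.98164146  0.00263593 -0.19071731]
 [ 0.19069107 -0.00802189 -0.98161732]] [-0.03613148  0.5899383   0.71316189]
```

View pics/scene0.png

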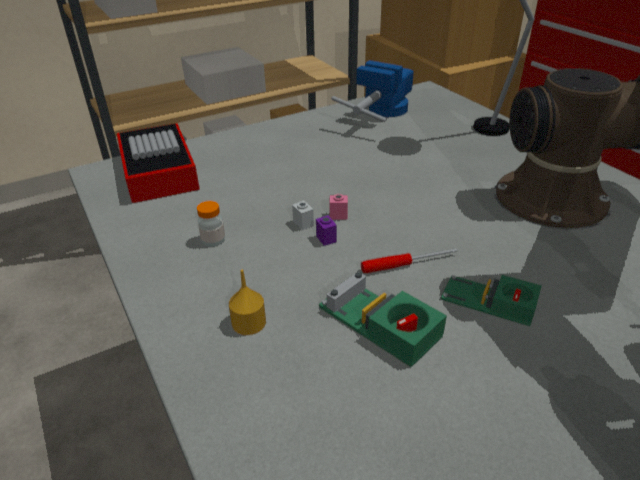

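View pics/top0.png

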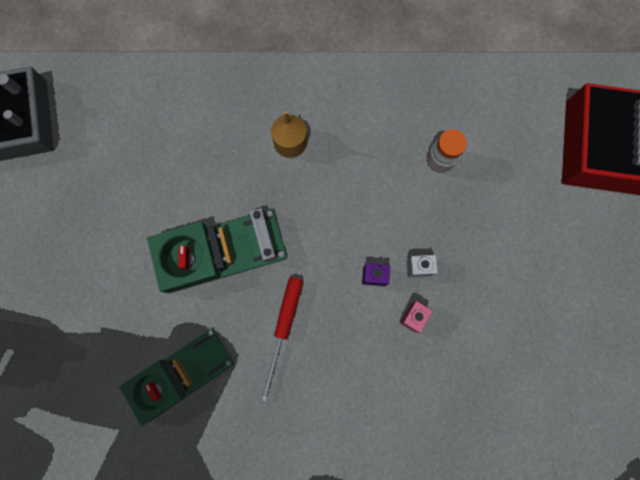

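The top view shows the larger jig at about (215,250): knob (183,257), jaw (224,245), fence (263,234). The aluminium block is at (424,264), purple and pink are decoys, and the screwdriver is at (285,330).

```bash
cat > h.py <<'E'
import numpy as np,cv2,pickle
from scipy.spatial.transform import Rotation as Rn
def ray(c,uv,z):
    uv=np.atleast_2d(np.array(uv,float)); d=np.c_[uv,np.ones(len(uv))]@np.linalg.inv(c['K']).T
    d=d@c['R']; o=-c['R'].T@c['t']; return o+d*((z-o[2])/d[:,2])[:,None]
def wristcam(c,s):
    q=s['tcp_rot'];Rt=Rn.from_quat([q[1],q[2],q[3],q[0]]).as_matrix()
    T=np.eye(4);T[:3,:3]=Rt;T[:3,3]=s['ee_pos'];W=T@c['tool_from_camera']
    return dict(K=c['K'],R=W[:3,:3].T,t=-W[:3,:3].T@W[:3,3],image=c['image'])
def proj(c,X):
    p=(np.atleast_2d(X)@c['R'].T+c['t'])@c['K'].T; return p[:,:2]/p[:,2:]
E
python3 - <<'E'
from h import *
c=pickle.load(open('top.pkl','rb'));im=c['image'];hsv=cv2.cvtColor(im,cv2.COLOR_RGB2HSV)
g=cv2.inRange(hsv,(60,90,30),(95,255,255));g[300:]=0
n,l,st,ce=cv2.connectedComponentsWithStats(g);print(st[1:][st[1:,4]>50],)
r=cv2.inRange(hsv,(0,150,60),(8,255,255));r[:, :165]=0;r[:,200:]=0;r[:240]=0;r[275:]=0
p=cv2.findNonZero(r);print('knob',cv2.minAreaRect(p))
b=cv2.inRange(hsv,(0,0,140),(179,50,255));b[:240]=0;b[290:]=0;b[:,400:405]=0;b[:,:400]=0;b[:,450:]=0
b=cv2.morphologyEx(b,cv2.MORPH_CLOSE,np.ones((7,7)))
print('blk',cv2.minAreaRect(cv2.findNonZero(b)))
a=cv2.resize(im[195:305,135:300],None,fx=4.5,fy=4.5,interpolation=cv2.INTER_CUBIC)
bb=cv2.resize(im[240:290,400:450],None,fx=4.5,fy=4.5,interpolation=cv2.INTER_CUBIC)
a=cv2.convertScaleAbs(a,alpha=1.7);a[:225,-225+0:]=a[:225,-225:]
cv2.imwrite('pics/crop1.png',a[:,:,::-1]);print(a.shape)
E
```

```text
[[ 148  209  138   83 4719]]
knob ((181.5, 257.0), (22.0, 7.0), 90.0)
blk ((424.0885314941406, 264.2705993652344), (17.627979278564453, 24.019994735717773), 87.1375961303711)
(495, 742, 3)
```

View pics/crop1.png

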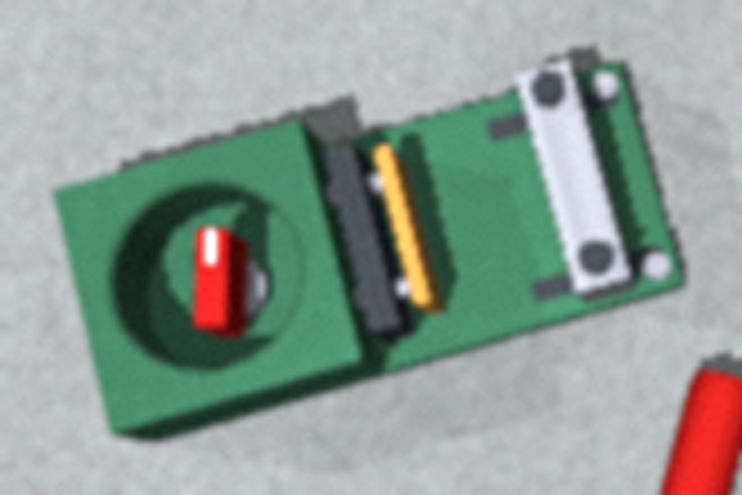

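The crop gives the rim corners at (55,190), (302,122), (360,358) and (113,432). The base's end corners are at (626,62) and (685,285), and the knob bar is near (212,280).

```bash
python3 - <<'E'
from h import *
c=pickle.load(open('top.pkl','rb'))
f=lambda P,z:ray(c,np.array(P)/4.5+[135,195],z)
rim=f([(55,190),(302,122),(360,358),(113,432)],.052);base=f([(626,62),(685,285)],.010)
print(rim,rim.mean(0));print(base)
W=rim.mean(0)[:2];E=base.mean(0)[:2]
y=(W-E)/np.linalg.norm(W-E);print('len(160)',np.linalg.norm(W-E),'yaw y',np.degrees(np.arctan2(y[1],y[0])))
for a,b in((1,0),(2,3)): d=(rim[b]-rim[a])[:2];print(np.degrees(np.arctan2(d[1],d[0])),np.linalg.norm(d))
print('rim x dirs',[np.degrees(np.arctan2(*(rim[i]-rim[j])[:2][::-1])) for i,j in((0,3),(1,2))],np.degrees(np.arctan2(*(base[0]-base[1])[:2][::-1])))
print('ellipse rim',f([(207,277)],.052))
x=np.array([y[1],-y[0]])
J=lambda P,z:[(np.round([(q[:2]-W)@x*1e3,(q[:2]-W)@y*1e3+70],1)) for q in f(P,z)]
print('brass top',J([(373,150),(391,146),(418,306),(437,306)],.0425));print('fence top',J([(517,75),(572,62),(578,292),(630,278)],.042))
print('bar top',J([(197,228),(231,228),(195,325),(214,332),(243,240)],.046))
# block top by two views
b=ray(c,[424.1,264.3],.046);print('blk',b)
r=cv2.boxPoints(((424.09,264.27),(17.63,24.02),87.1376));p=ray(c,r,.046);print(p,np.linalg.norm(np.diff(p[:,:2],axis=0),axis=1))
s=pickle.load(open('scene.pkl','rb'));print('in scene',proj(s,[*b[0,:2],.046]),proj(s,[*W,.052]))
for uv,h in(((290,140),.06),((449,150),.07)):print(ray(c,uv,h))
E
```

```text
[[0.58784432 0.23830738 0.052     ]
 [0.61237254 0.1517471  0.052     ]
 [0.52761923 0.12786636 0.052     ]
 [0.50208364 0.2127001  0.052     ]] [0.55747993 0.18265523 0.052     ]
[[0.64477119 0.03997083 0.01      ]
 [0.55917143 0.01680125 0.01      ]]
len(160) 0.1605567431005023 yaw y 106.08760930758358
105.8209136686059 0.08996841667124697
106.75219168113429 0.08859361602104808
rim x dirs [np.float64(16.625098823649648), np.float64(15.736114343886529)] 15.145529688141206
ellipse rim [[0.55645493 0.18282721 0.052     ]]
brass top [array([29.6,  4.6]), array([29.2, -2. ]), array([-30.,   3.]), array([-31.9,  -3.5])]
fence top [array([ 42.2, -52.4]), array([ 41.3, -72.9]), array([-41.1, -53. ]), array([-41.4, -72.2])]
bar top [array([18.6, 71.2]), array([15.2, 59.6]), array([-15.2,  79.8]), array([-19.5,  73.9]), array([ 9.8, 56.5])]
blk [[ 0.54365037 -0.20452349  0.046     ]]
[[ 0.55702662 -0.18510542  0.046     ]
 [ 0.55885758 -0.22380214  0.046     ]
 [ 0.5304527  -0.22379486  0.046     ]
 [ 0.52865845 -0.1853679   0.046     ]] [0.03874001 0.02840488 0.03846883]
in scene [[301.6832129 205.7707729]] [[406.61242105 315.23329315]]
[[0.74899564 0.01092996 0.06      ]]
[[ 0.72742276 -0.24813081  0.07      ]]
```

```bash
R='x'; for i in 1 2 3; do python3 -m handwheel '[[[-0.134,-0.148,0,0],[-0.134,-0.148,0,0],[-0.134,-0.148,0,0],[-0.134,-0.148,0,0],[-0.134,-0.148,0,0]]]' 120; done
python3 -m handwheel '[[[-0.134,-0.148,0,0.6],[-0.134,-0.148,0,0.6],[-0.134,-0.148,0,0.6],[-0.134,-0.148,0,0.6],[-0.134,-0.148,0,0.6]]]'
cat >> h.py <<'E'
def to(s,xyz,yang):
    "shift/turn in tool axes to bring TCP to xyz with tool y at yang deg"
    q=s['tcp_rot'];Rt=Rn.from_quat([q[1],q[2],q[3],q[0]]).as_matrix()
    a=np.degrees(np.arctan2(Rt[1,1],Rt[0,1]));d=Rt.T@(np.array(xyz)-s['ee_pos'])
    return np.round(d,4),round(np.radians(a-yang),4),'y ang',round(a,2)
E
python3 -c "
from h import *
from bench import bot
s=bot.get_state();print(to(s,[.5437,-.2045,.185],2.7),s['joint_pos'],s['finger_gap'],s['clock'])"
```

```text
clock: 0.52
ee_pos: [0.2823, 0.4048, 0.1847]
tcp_rot: [-0.0, 0.165, 0.986, -0.0]
wrist_force: [1.4, 0.5, 0.3]
finger_gap: 0.0669
grasp_force: 0.0
clock: 0.93
ee_pos: [0.3609, 0.2214, 0.1849]
tcp_rot: [-0.0, 0.165, 0.986, -0.0]
wrist_force: [1.3, 0.2, 0.8]
finger_gap: 0.0504
grasp_force: 0.0
clock: 1.35
ee_pos: [0.4396, 0.0375, 0.1849]
tcp_rot: [0.0, 0.166, 0.986, -0.0]
wrist_force: [1.0, 0.8, -0.4]
finger_gap: 0.0501
grasp_force: 0.0
clock: 1.77
ee_pos: [0.5181, -0.1463, 0.1847]
tcp_rot: [0.0, 0.453, 0.892, -0.0]
wrist_force: [0.2, 0.3, -0.3]
finger_gap: 0.0501
grasp_force: 0.0
(array([-0.0621, -0.0137, -0.0003]), np.float64(0.5843), 'y ang', np.float64(36.18)) [-3.97873036e-01  3.68555545e-01  1.77161787e+00 -5.62938297e-05
  1.00142215e+00 -1.02925914e+00] 0.050121274979925676 1.7667
```

```bash
python3 -m handwheel '[[[-0.062,-0.014,0,0.585],[-0.062,-0.014,0,0.585],[-0.062,-0.014,0,0.585],[-0.062,-0.014,0,0.585],[-0.062,-0.014,0,0.585]]]'
python3 -m handwheel '[[[0,0,0,0],[0,0,0,0]]]'
python3 - <<'E'
from h import *
from bench import bot
s=bot.get_state();c=wristcam(bot.capture('wrist'),s);pickle.dump(c,open('w1.pkl','wb'))
cv2.imwrite('pics/w1.png',c['image'][:,:,::-1]);print(s['ee_pos'],to(s,[.5437,-.2045,.185],2.7),s['clock'],proj(c,[.5437,-.2045,.046]))
E
```

```text
clock: 2.18
ee_pos: [0.543, -0.202, 0.1843]
tcp_rot: [-0.001, 0.691, 0.723, -0.0]
wrist_force: [0.1, 0.8, 0.5]
finger_gap: 0.0506
grasp_force: 0.0
clock: 2.35
ee_pos: [0.5431, -0.2014, 0.1847]
tcp_rot: [-0.0, 0.687, 0.727, -0.0]
wrist_force: [0.2, -0.3, -1.0]
finger_gap: 0.0503
grasp_force: 0.0
[ 0.54308458 -0.20141279  0.18465913] (array([-0.0031,  0.0004, -0.0003]), np.float64(0.0098), 'y ang', np.float64(3.26)) 2.35 [[322.0497882  227.89566193]]
```

View pics/w1.png

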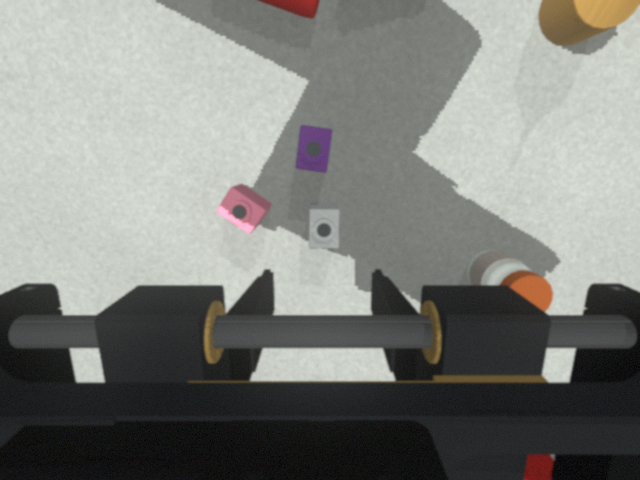

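The wrist image shows the aluminium block's top at about (324,229), close to the predicted (322,228).

```bash
python3 - <<'E'
from h import *
from bench import bot
c=pickle.load(open('w1.pkl','rb'));g=cv2.cvtColor(c['image'],cv2.COLOR_RGB2HSV)
sub=c['image'][200:256,300:350];m=cv2.inRange(cv2.cvtColor(sub,cv2.COLOR_RGB2GRAY),145,215)
print(np.unique(sub[10:14,12:20].reshape(-1,3),axis=0)[:3],sub[30,2],sub[50,20])
e=cv2.Canny(cv2.cvtColor(sub,cv2.COLOR_RGB2GRAY),40,100)
for r in sub[::4,:,1][:, ::3]:print(*r)
E
```

```text
[[156 161 158]
 [157 162 159]
 [157 163 159]] [122 125 121] [189 194 186]
118 117 113 116 114 114 119 127 124 123 126 128 124 124 122 129 125
116 116 117 115 108 109 118 123 122 123 121 119 122 125 125 122 123
117 115 114 120 131 130 130 131 129 131 134 134 130 128 125 125 127
120 115 114 136 167 165 167 171 166 169 169 172 171 147 126 125 123
116 120 120 139 167 166 168 167 168 173 168 168 169 143 125 125 126
119 118 119 139 166 164 157 166 169 163 159 169 171 141 128 126 122
127 128 121 144 170 167 157 106 93 118 164 166 171 139 121 125 126
126 129 118 146 171 170 96 78 81 79 119 173 168 134 126 125 123
124 123 119 144 163 169 98 83 81 84 125 170 166 134 127 126 122
161 120 117 148 158 169 169 126 111 140 173 169 167 137 127 125 122
203 192 150 156 167 157 159 165 167 165 157 170 174 138 125 123 125
199 198 203 169 170 166 166 164 163 161 168 174 170 137 126 125 122
201 196 195 182 166 167 177 174 157 148 135 138 144 129 126 124 124
193 192 196 197 195 192 191 193 193 195 184 163 149 129 125 129 127
```

```bash
python3 - <<'E'
from h import *
from bench import bot
c=pickle.load(open('w1.pkl','rb'));p=ray(c,[[324.2,228.3],[309,208.5],[308.6,248]],.046);print(p)
d=p[1]-p[2];print(np.degrees(np.arctan2(d[1],d[0])))
s=bot.get_state();print(to(s,[p[0,0],p[0,1],.025-bot.pinch_z],2.5))
E
```

```text
[[ 0.54584575 -0.20478471  0.046     ]
 [ 0.52988962 -0.1859639   0.046     ]
 [ 0.53141858 -0.22582819  0.046     ]]
92.19644665009584
(array([-0.0036,  0.0025,  0.1786]), np.float64(0.0137), 'y ang', np.float64(3.28))
```

```bash
python3 -m handwheel '[[[-0.004,0.002,0.03,0.015],[-0.004,0.002,0.07,0.015],[-0.004,0.002,0.11,0.015],[-0.004,0.002,0.14,0.015],[-0.004,0.002,0.155,0.015]]]'
python3 -m handwheel '[[[0,0,0.012,0],[0,0,0.020,0],[0,0,0.023,0],[0,0,0.023,0]]]'
python3 -m handwheel '[[[0,0,0,0],[0,0,0,0],[0,0,0,0],[0,0,0,0],[0,0,0,0]]]' 255 25
python3 -m handwheel '[[[0,0,0,0],[0,0,0,0]]]'
python3 -m handwheel '[[[0,0,-0.02,0],[0,0,-0.05,0],[0,0,-0.08,0],[0,0,-0.1,0],[0,0,-0.1,0]]]'
python3 -c "
from h import *
from bench import bot
s=bot.get_state();print(s['joint_pos'],to(s,[0,0,0],16),s['finger_gap'],s['grasp_force'],s['ee_pos'])"
```

```text
clock: 2.82
ee_pos: [0.5439, -0.2045, 0.0263]
tcp_rot: [-0.002, 0.692, 0.722, -0.001]
wrist_force: [-0.8, -0.1, -0.3]
finger_gap: 0.0504
grasp_force: 0.0
clock: 3.15
ee_pos: [0.5456, -0.2054, 0.007]
tcp_rot: [0.0, 0.693, 0.721, 0.0]
wrist_force: [-0.6, -0.9, 0.1]
finger_gap: 0.0503
grasp_force: 0.0
clock: 3.57
ee_pos: [0.5457, -0.2055, 0.0076]
tcp_rot: [0.0, 0.693, 0.721, 0.0]
wrist_force: [-1.0, 0.7, 5.0]
finger_gap: 0.0296
grasp_force: 25.0
clock: 3.73
ee_pos: [0.5457, -0.2055, 0.0076]
tcp_rot: [0.0, 0.693, 0.721, 0.0]
wrist_force: [-1.9, 0.6, 6.3]
finger_gap: 0.0296
grasp_force: 25.0
clock: 4.15
ee_pos: [0.547, -0.2061, 0.1109]
tcp_rot: [0.003, 0.693, 0.721, 0.001]
wrist_force: [0.4, -0.2, -0.6]
finger_gap: 0.0295
grasp_force: 25.0
[-4.73362100e-01  5.15603805e-01  1.74489390e+00  1.54354617e-04
  8.74970590e-01 -5.12571137e-01] (array([ 0.2276, -0.5391,  0.1073]), np.float64(-0.2401), 'y ang', np.float64(2.24)) 0.029531637701127055 24.96190309524536 [ 0.54700338 -0.20609494  0.11088182]
```

```bash
python3 -m handwheel '[[[0.02,0.004,-0.02,0],[0.06,0.012,-0.04,0],[0.1,0.018,-0.04,0],[0.14,0.024,-0.04,0],[0.18,0.03,-0.04,0]]]'
python3 -m handwheel '[[[0.04,0.007,0,-0.08],[0.075,0.013,0,-0.16],[0.1,0.017,0,-0.22],[0.112,0.019,0,-0.24],[0.112,0.019,0,-0.24]]]'
python3 -m handwheel '[[[0,0,0,0],[0,0,0,0]]]'
python3 - <<'E'
from h import *
from bench import bot
s=bot.get_state();c=wristcam(bot.capture('wrist'),s);pickle.dump(c,open('w2.pkl','wb'))
cv2.imwrite('pics/w2.png',c['image'][:,:,::-1]);print(s['ee_pos'],to(s,[.5843,.0885,.185],16),s['clock'],proj(c,[[.5843,.0885,.01],[.5573,.1827,.052]]))
E
```

```text
clock: 4.57
ee_pos: [0.568, -0.0226, 0.1463]
tcp_rot: [-0.0, 0.693, 0.72, -0.0]
wrist_force: [0.6, 0.3, -2.3]
finger_gap: 0.0297
grasp_force: 25.0
clock: 4.98
ee_pos: [0.5827, 0.0905, 0.1458]
tcp_rot: [-0.001, 0.601, 0.799, -0.0]
wrist_force: [-1.2, 0.1, -1.8]
finger_gap: 0.03
grasp_force: 25.0
clock: 5.15
ee_pos: [0.5828, 0.0872, 0.1464]
tcp_rot: [-0.0, 0.603, 0.798, -0.0]
wrist_force: [0.5, 0.3, -2.6]
finger_gap: 0.0297
grasp_force: 25.0
[0.58281227 0.0871858  0.1464029 ] (array([ 0.0009,  0.0018, -0.0386]), np.float64(-0.0022), 'y ang', np.float64(15.87)) 5.15 [[323.71360054 224.23713328]
 [323.84886975 113.38829838]]
```

View pics/w2.png

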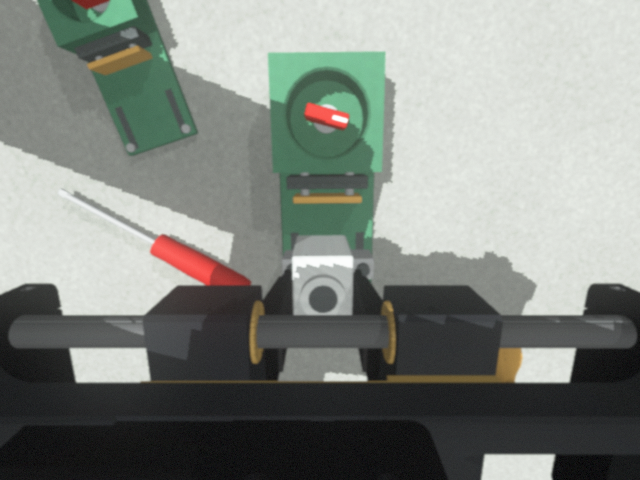

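The well's rim spans columns 269 to 385 and rows 52 to 172, so its centre is about (327,112). The base's edges are at columns 281 and 373, the brass at row 200, and the held block's boss at (323,297). The jig lies some 2 mm to tool +y of my estimate.

```bash
python3 - <<'E'
from h import *
from bench import bot
c=pickle.load(open('w2.pkl','rb'));s=bot.get_state()
q=s['tcp_rot'];Rt=Rn.from_quat([q[1],q[2],q[3],q[0]]).as_matrix()
T=lambda uv,z:np.round(1e3*(ray(c,uv,z)-s['ee_pos'])@Rt[:,:2],1)
im=c['image'].astype(int);G=im[:,:,1]-im[:,:,0]
def edges(r,lo,hi):
    x=np.flatnonzero(G[r,lo:hi]>25)+lo; return x[0],x[-1]+1
E=[(r,*edges(r,240,420)) for r in (62,80,100,130,150,165)];print(E)
for r,a,b in E: print('rim',T([[a,r],[b,r]],.052).tolist())
for r in(185,212,225): a,b=edges(r,240,420);print('base',a,b,T([[a,r],[b,r]],.01).tolist())
col=np.flatnonzero(G[:240,300]>25);print('rim rows',col[0]);print(T([[300,52.5],[350,52.5],[300,172],[350,172]],.052).tolist())
B=(im[:,:,0]-im[:,:,2]>70)&(im[:,:,1]>90);ys,xs=np.nonzero(B[185:215,280:380]);print('brass',xs.min()+280,xs.max()+281,ys.min()+185,ys.max()+186)
print(T([[xs.min()+280,ys.min()+185],[xs.max()+281,ys.min()+185],[xs.min()+280,ys.max()+186],[xs.max()+281,ys.max()+186]],.0425).tolist())
r=cv2.inRange(cv2.cvtColor(c['image'],cv2.COLOR_RGB2HSV),(0,150,60),(8,255,255))[80:150,285:370];print('knob',cv2.minAreaRect(cv2.findNonZero(r)))
print('boss',T([[323,297]],.190),T([[292.5,257],[353,257]],.185))
for r,a,b in E[:1]:pass
print('x pts base edge',c['image'][236:262,282:296:3,1].tolist()[::5])
E
```

```text
[(62, np.int64(268), np.int64(386)), (80, np.int64(269), np.int64(385)), (100, np.int64(271), np.int64(385)), (130, np.int64(271), np.int64(384)), (150, np.int64(272), np.int64(383)), (165, np.int64(273), np.int64(383))]
rim [[136.3, -41.4], [136.3, 49.2]]
rim [[123.5, -41.1], [123.6, 49.0]]
rim [[109.0, -40.1], [109.1, 49.7]]
rim [[86.5, -40.8], [86.5, 49.9]]
rim [[70.9, -40.6], [71.0, 49.7]]
rim [[59.0, -40.2], [59.1, 50.3]]
base 281 373 [[39.1, -38.9], [39.2, 48.7]]
base 282 372 [[13.1, -38.7], [13.2, 48.7]]
base 282 373 [[0.3, -39.0], [0.4, 50.1]]
rim rows 52
[[142.9, -16.7], [142.9, 21.4], [53.4, -18.0], [53.4, 23.3]]
brass 294 361 196 203
[[32.5, -24.1], [32.5, 34.0], [26.4, -24.2], [26.5, 34.1]]
knob ((40.96364974975586, 35.62982177734375), (43.64152526855469, 15.946683883666992), 15.64224624633789)
boss [[1.4 0.8]] [[ 19.9 -13.9]
 [ 20.   15.2]]
x pts base edge [[109, 118, 118, 92, 85], [110, 118, 121, 96, 89], [111, 118, 119, 96, 127], [108, 115, 112, 112, 155], [118, 111, 110, 128, 215], [142, 155, 150, 183, 250]]
```

```bash
python3 -m handwheel '[[[0,0.002,0.02,-0.009],[0,0.0038,0.05,-0.009],[0,0.0038,0.075,-0.009],[0,0.0038,0.085,-0.009],[0,0.0038,0.085,-0.009]]]'
python3 -m handwheel '[[[0,0,0.012,0],[0,0,0.025,0],[0,0,0.035,0],[0,0,0.039,0],[0,0,0.039,0]]]'
python3 -m handwheel '[[[0,0,0,0],[0,0,0,0]]]'
python3 - <<'E'
from h import *
from bench import bot
s=bot.get_state();c=wristcam(bot.capture('wrist'),s);pickle.dump(c,open('w3.pkl','wb'))
cv2.imwrite('pics/w3.png',c['image'][:,:,::-1]);print(to(s,[.5843,.0885,.0176],16.4))
E
```

```text
clock: 5.62
ee_pos: [0.5856, 0.0882, 0.0599]
tcp_rot: [-0.002, 0.599, 0.801, -0.001]
wrist_force: [0.1, -0.2, -2.5]
finger_gap: 0.0302
grasp_force: 25.0
clock: 6.03
ee_pos: [0.5867, 0.0891, 0.0229]
tcp_rot: [-0.0, 0.599, 0.801, -0.0]
wrist_force: [0.3, 0.1, -2.7]
finger_gap: 0.0297
grasp_force: 25.0
clock: 6.2
ee_pos: [0.5871, 0.0893, 0.0238]
tcp_rot: [0.0, 0.598, 0.801, 0.0]
wrist_force: [-0.3, 0.7, -2.1]
finger_gap: 0.0296
grasp_force: 25.0
(array([ 0.    , -0.003 ,  0.0062]), np.float64(0.0016), 'y ang', np.float64(16.49))
```

View pics/w3.png

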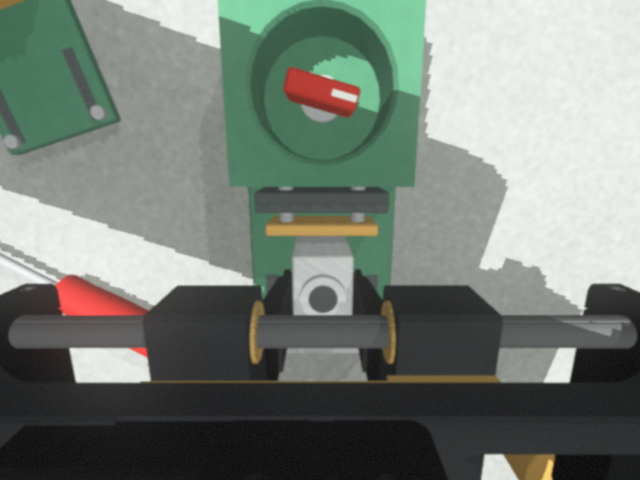

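The brass spans columns 265–378 and the block 293–353, so they are centred within about 1 px. The gap between the brass and the block is visible near row 238.

```bash
python3 - <<'E'
from h import *
from bench import bot
c=pickle.load(open('w3.pkl','rb'));s=bot.get_state()
q=s['tcp_rot'];Rt=Rn.from_quat([q[1],q[2],q[3],q[0]]).as_matrix()
T=lambda uv,z:np.round(1e3*(ray(c,uv,z)-s['ee_pos'])@Rt[:,:2],1).tolist()
bot_z=s['ee_pos'][2]-.0076
print('brass top',T([[265,218],[378,218],[265,236],[378,236]],.0425))
print('block',T([[297,240],[349,240]],bot_z),T([[293,257],[353,257]],bot_z+.046),T([[293,275],[353,275]],bot_z+.046))
print('rim front',T([[229,187],[415,187]],.052))
print(c['image'][225:290:2,300].tolist())
E
```

```text
brass top [[35.1, -29.6], [35.1, 29.8], [25.4, -30.0], [25.4, 30.1]]
block [[16.7, -15.0], [16.7, 16.8]] [[19.6, -13.6], [19.6, 15.3]] [[10.4, -13.8], [10.4, 15.5]]
rim front [[52.1, -45.0], [52.2, 45.6]]
[[161, 130, 76], [192, 155, 89], [197, 158, 90], [194, 155, 89], [191, 154, 89], [159, 137, 96], [116, 118, 113], [115, 117, 115], [117, 119, 117], [129, 132, 129], [133, 137, 134], [135, 138, 134], [135, 139, 134], [134, 138, 135], [135, 138, 135], [141, 145, 141], [168, 171, 168], [185, 189, 185], [190, 193, 191], [191, 196, 193], [190, 196, 194], [187, 192, 189], [187, 192, 189], [188, 195, 191], [190, 196, 194], [190, 194, 191], [188, 192, 188], [188, 193, 190], [192, 197, 194], [196, 200, 197], [198, 202, 200], [191, 198, 193], [182, 187, 185]]
```

```bash
python3 -m handwheel '[[[0,-0.0005,0.003,0],[0,-0.0005,0.005,0],[0,-0.0005,0.006,0],[0,-0.0005,0.006,0],[0,-0.0005,0.006,0]]]'
python3 -c "
from bench import bot
s=bot.get_state();print(s['wrist_force'],s['ee_pos'],s['moment'])"
```

```text
clock: 6.67
ee_pos: [0.5862, 0.0892, 0.0176]
tcp_rot: [0.0, 0.598, 0.801, 0.0]
wrist_force: [-3.0, -0.1, 6.8]
finger_gap: 0.0296
grasp_force: 25.0
[-2.97614036 -0.12144402  6.84312704] [0.58622748 0.08924396 0.01758866] [-0.18031687  0.43871737  0.03809197]
```

```bash
python3 -m handwheel '[[[0,0,0,0],[0,0,0,0],[0,0,0,0],[0,0,0,0]]]' 130
python3 -m handwheel '[[[0,0,-0.015,0],[0,0,-0.05,0],[0,0,-0.085,0],[0,0,-0.11,0],[0,0,-0.11,0]]]'
python3 -m handwheel '[[[0,0,0,0],[0,0,0,0]]]'
python3 - <<'E'
from h import *
from bench import bot
s=bot.get_state();w=bot.capture('wrist');t=bot.capture('top');c=wristcam(w,s);pickle.dump(c,open('w4.pkl','wb'));pickle.dump(t,open('t4.pkl','wb'))
a=cv2.resize(t['image'][195:305,135:300],None,fx=2.9,fy=2.9,interpolation=cv2.INTER_CUBIC)
b=np.zeros((320+a.shape[0]-40,480,3),np.uint8);b=cv2.copyMakeBorder(a,0,0,0,max(0,480-a.shape[1]),cv2.BORDER_CONSTANT)
v=c['image'][:280,100:580]
cv2.imwrite('pics/w4.png',np.vstack([v,b])[:600,:,::-1]);print(to(s,[.5573,.1827,.0],86),s['ee_pos'],s['clock'],s['joint_pos'])
E
```

```text
clock: 7.0
ee_pos: [0.5863, 0.0893, 0.0168]
tcp_rot: [-0.0, 0.598, 0.801, 0.0]
wrist_force: [-0.1, -0.1, -0.3]
finger_gap: 0.0459
grasp_force: 0.0
clock: 7.42
ee_pos: [0.5884, 0.0894, 0.132]
tcp_rot: [0.003, 0.598, 0.801, 0.002]
wrist_force: [-0.1, 0.6, 0.1]
finger_gap: 0.0468
grasp_force: 0.0
clock: 7.58
ee_pos: [0.5858, 0.0892, 0.1262]
tcp_rot: [-0.0, 0.598, 0.801, -0.0]
wrist_force: [0.4, -0.7, 0.5]
finger_gap: 0.0465
grasp_force: 0.0
(array([ 0.0977, -0.0006,  0.1262]), np.float64(-1.213), 'y ang', np.float64(16.5)) [0.58576105 0.08920074 0.12618496] 7.5833 [ 3.96214642e-02  5.09606191e-01  1.70504916e+00  1.16405329e-04
  9.27817416e-01 -2.48431914e-01]
```

View pics/w4.png

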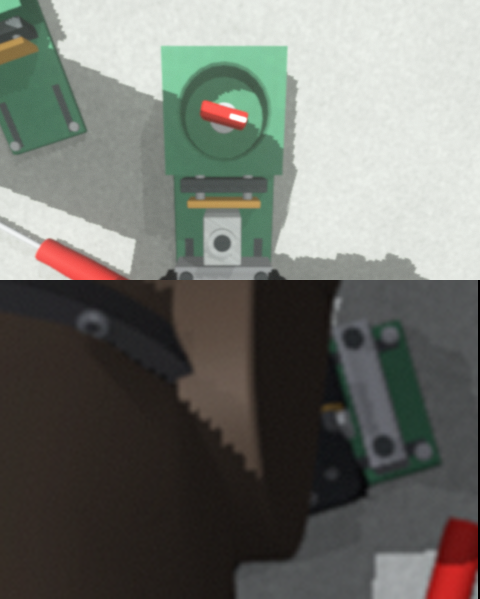

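The block stands alone between jaw and fence: columns 204–241 in the crop against brass 187–260, so it is centred. The knob bar is tilted about 16° clockwise, at (224,115).

```bash
python3 - <<'E'
from h import *
from bench import bot
c=pickle.load(open('w4.pkl','rb'));s=bot.get_state();im=c['image'].astype(int)
h=cv2.cvtColor(c['image'],cv2.COLOR_RGB2HSV);r=cv2.inRange(h,(0,120,60),(10,255,255));r[:90]=0;r[140:]=0;r[:,:290]=0;r[:,360:]=0
bx=cv2.minAreaRect(cv2.findNonZero(r));print(bx)
p=ray(c,cv2.boxPoints(bx),.046)[:,:2];d=[p[1]-p[0],p[2]-p[1]];k=max(d,key=np.linalg.norm);print('bar ang',np.degrees(np.arctan2(k[1],k[0]))%180,[np.linalg.norm(x) for x in d],p.mean(0))
G=im[:,:,1]-im[:,:,0]
q=s['tcp_rot'];Rt=Rn.from_quat([q[1],q[2],q[3],q[0]]).as_matrix()
pts=[]
for rr in(60,80,110,140,160):
    x=np.flatnonzero(G[rr,240:410]>25)+240;t=1e3*(ray(c,[[x[0],rr],[x[-1]+1,rr]],.052)-s['ee_pos'])@Rt[:,:2];print(t.round(1).tolist())
col=np.flatnonzero(G[:230,280]>25);print(col[0])
print('rim ends',(1e3*(ray(c,[[324,46],[324,175]],.052)-s['ee_pos'])@Rt[:,:2]).round(1))
E
```

```text
((322.90325927734375, 114.81917572021484), (47.61921310424805, 18.56047248840332), 16.8583984375)
bar ang 0.6695362577896306 [np.float64(0.013270057046415875), np.float64(0.03565120451628532)] [0.55925785 0.1817867 ]
[[132.6, -43.1], [132.7, 47.6]]
[[119.4, -42.9], [119.5, 47.5]]
[[99.0, -43.1], [99.1, 47.7]]
[[77.7, -43.2], [77.8, 47.2]]
[[63.1, -43.0], [63.1, 46.3]]
46
rim ends [[141.7   1.9]
 [ 51.9   2. ]]
```

```bash
python3 -m handwheel '[[[0.02,0,0,-0.11],[0.05,0.001,0,-0.22],[0.08,0.001,0,-0.33],[0.0972,0.001,0,-0.44],[0.0972,0.001,0,-0.55]]]' 183
python3 -m handwheel '[[[0,0,0,-0.12],[0,0,0,-0.24],[0,0,0,-0.36],[0,0,0,-0.48],[0,0,0,-0.6]]]'
python3 -m handwheel '[[[0,0,0,-0.1],[0,0,0,-0.145],[0,0,0,-0.145],[0,0,0,-0.145]]]'
python3 - <<'E'
from h import *
from bench import bot
s=bot.get_state();c=wristcam(bot.capture('wrist'),s);pickle.dump(c,open('w5.pkl','wb'))
cv2.imwrite('pics/w5.png',c['image'][:,:,::-1]);print(to(s,[.5592,.1818,.0182],90.67),s['finger_gap'],s['moment'],s['joint_pos'])
E
```

```text
clock: 8.1
ee_pos: [0.558, 0.1854, 0.1256]
tcp_rot: [-0.001, 0.355, 0.935, -0.0]
wrist_force: [0.7, 0.2, 0.6]
finger_gap: 0.0275
grasp_force: 0.0
clock: 8.52
ee_pos: [0.5591, 0.1826, 0.1256]
tcp_rot: [-0.001, 0.063, 0.998, -0.0]
wrist_force: [0.0, -0.4, 0.1]
finger_gap: 0.0271
grasp_force: 0.0
clock: 8.85
ee_pos: [0.5592, 0.1826, 0.126]
tcp_rot: [-0.001, -0.005, 1.0, -0.0]
wrist_force: [-0.4, -0.0, 0.1]
finger_gap: 0.0269
grasp_force: 0.0
(array([-1.000e-04, -8.000e-04,  1.078e-01]), np.float64(-0.0013), 'y ang', np.float64(90.59)) 0.026880154037583176 [ 0.02182547 -0.00553693 -0.00521649] [ 2.03322787e-01  5.04690730e-01  1.71532318e+00  1.04950378e-04
  9.23162730e-01 -1.37790465e+00]
```

View pics/w5.png

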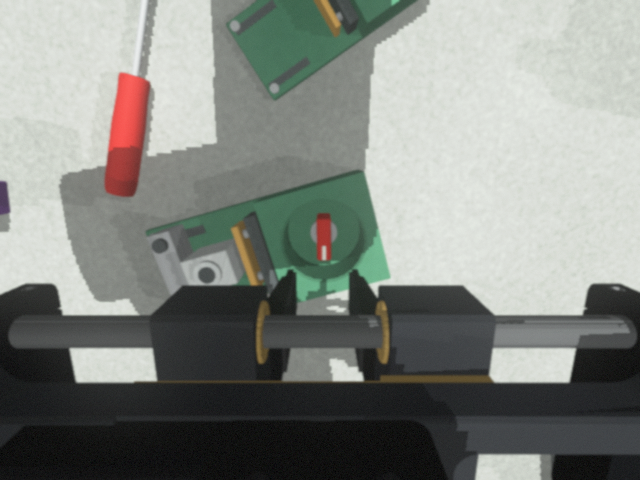

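The bar is upright in the image at column 324, well centred at (325,233), between fingertips at 282 and 364. It is aligned, so I descend.

```bash
python3 -m handwheel '[[[0,0,0.025,0],[0,0,0.05,0],[0,0,0.07,0],[0,0,0.085,0],[0,0,0.085,0]]]'
python3 -m handwheel '[[[0,0,0.01,0],[0,0,0.018,0],[0,0,0.022,0],[0,0,0.022,0],[0,0,0.022,0]]]'
python3 -c "
from bench import bot
s=bot.get_state();print(s['wrist_force'],s['ee_pos'],s['moment'])"
python3 -m handwheel '[[[0,0,0,0],[0,0,0,0],[0,0,0,0],[0,0,0,0],[0,0,0,0]]]' 255 12
python3 -c "
from bench import bot
s=bot.get_state();print(s['wrist_force'],s['ee_pos'],s['moment'])"
```

```text
clock: 9.32
ee_pos: [0.558, 0.1823, 0.0389]
tcp_rot: [-0.002, -0.005, 1.0, -0.0]
wrist_force: [-0.7, 0.8, -0.0]
finger_gap: 0.0267
grasp_force: 0.0
clock: 9.73
ee_pos: [0.5597, 0.1827, 0.0201]
tcp_rot: [0.0, -0.006, 1.0, 0.0]
wrist_force: [0.8, 0.1, -0.3]
finger_gap: 0.0267
grasp_force: 0.0
[ 0.7730583   0.06070586 -0.26754599] [0.5596558  0.18274448 0.02014016] [-0.00740365 -0.00830337 -0.02111621]
clock: 10.15
ee_pos: [0.5596, 0.1827, 0.0201]
tcp_rot: [0.0, -0.006, 1.0, 0.0]
wrist_force: [-0.3, -0.4, 0.5]
finger_gap: 0.002
grasp_force: 0.0
[-0.26649322 -0.35499101  0.52047266] [0.55961388 0.18274295 0.02011937] [0.10331789 0.05302346 0.03309157]
```

The fingers shut to 2 mm without holding anything, so I need to look.

```bash
python3 - <<'E'
from h import *
from bench import bot
s=bot.get_state();print(s['finger_gap'],s['grasp_force'],s['moment'],s['wrist_force'],s['clock'])
w=bot.capture('wrist');c=wristcam(w,s);t=bot.capture('scene')
a=cv2.resize(t['image'][260:380,290:460],None,fx=3,fy=3,interpolation=cv2.INTER_CUBIC)[:300,:480]
v=c['image'][0:300,80:560]
cv2.imwrite('pics/w6.png',np.vstack([v,a[:300,:480]])[:,:,::-1])
E
```

```text
0.0019526096657277662 0.0 [0.10331789 0.05302346 0.03309157] [-0.26649322 -0.35499101  0.52047266] 10.15
```

View pics/w6.png

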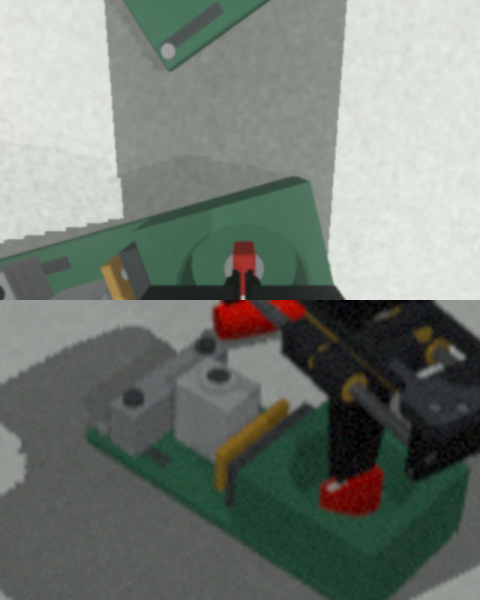

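The wrist crop shows the bar's -x end at (243,255) with the shut fingers at (242,285). The scene crop shows the fingers behind the bar at (355,490). I'll project the expected bar and TCP into both.

```bash
python3 - <<'E'
from h import *
from bench import bot
s=bot.get_state();print(s['finger_gap'],s['ee_pos'])
w=bot.capture('wrist');c=wristcam(w,s);sc=bot.capture('scene');pickle.dump((c,sc),open('w7.pkl','wb'))
t=s['ee_pos']
P={'tcp':t,'grasp':t+[0,0,.0188],'fing40':t+[0,0,.04]}
for dx in(-.018,.018):
  for dy in(-.006,.006):P[f'bar {dx} {dy}']=np.array([.5585+dx,.182+dy,.046])
for k,v in P.items():print(k,(proj(c,v)[0]-[80,0]).round(),((proj(sc,v)[0]-[290,260])*3+[0,300]).round())
v=cv2.resize(c['image'][225:300,270:370],None,fx=6,fy=6,interpolation=cv2.INTER_CUBIC)[:440,:600]
a=cv2.resize(sc['image'][295:345,380:450],None,fx=8,fy=8,interpolation=cv2.INTER_CUBIC)[:400,:560]
b=np.zeros((600,800,3),np.uint8);b[:300,:400]=cv2.resize(v,(400,300));b[:300,400:]=cv2.resize(a,(400,300));b[300:,:]=cv2.resize(c['image'][180:360,120:520],(800,300))
cv2.imwrite('pics/w7.png',b[:,:,::-1])
E
```

```text
0.0004772993698557206 [0.55960932 0.18272109 0.02005352]
tcp [243. 270.] [342. 509.]
grasp [243. 282.] [345. 485.]
fing40 [244. 297.] [348. 456.]
bar -0.018 -0.006 [231. 251.] [366. 455.]
bar -0.018 0.006 [254. 252.] [380. 468.]
bar 0.018 -0.006 [231. 315.] [313. 479.]
bar 0.018 0.006 [253. 316.] [327. 493.]
```

View pics/w7.png

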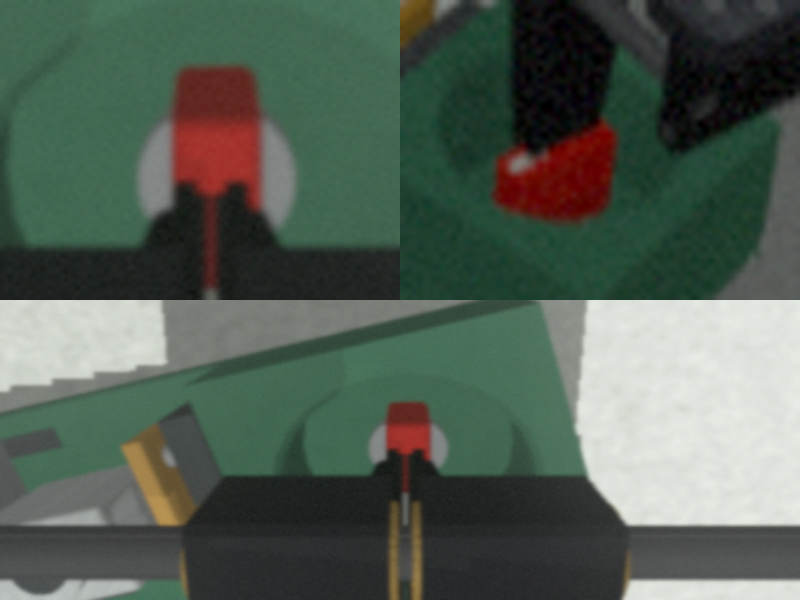

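Ten pictures are now used, so from here I work with numbers only. In w7 the bar's end face spans rows 241–255 and its top face starts at row 255. The unoccluded fingertips are at row 271, lying over the bar's top. I'll check heights against the projections.

```bash
python3 - <<'E'
from h import *
from bench import bot
c,sc=pickle.load(open('w7.pkl','rb'));s=bot.get_state();t=s['ee_pos']
print('cam',-c['R'].T@c['t'])
for z in(.016,.03,.046):print(z,proj(c,[[.5405,.176,z],[.5405,.188,z]]).round(1).tolist())
for x in(0,.01):
  for z in(0,.01,.0188,.026,.04):print('tool',x,z,proj(c,t+[-x,0,z]).round(1).tolist())
im=c['image']
print('col 323 R,G',[(r,*im[r,323,:2].tolist()) for r in range(236,300,3)])
for r in(268,272,276,280,284):print(r,im[r,300:346:2,0].tolist())
w=pickle.load(open('w4.pkl','rb'))['image']
print('w4 (gap 46) tip rows')
for r in(250,256,262,268,272,276,280,286):print(r,w[r,262:290:2,1].tolist(),w[r,356:386:2,1].tolist())
E
```

```text
cam [0.49150249 0.18133442 0.22022131]
0.016 [[312.6, 237.9], [332.6, 238.2]]
0.03 [[311.9, 243.7], [333.3, 244.0]]
0.046 [[311.0, 251.4], [334.2, 251.7]]
tool 0 0 [[323.4, 270.4]]
tool 0 0.01 [[323.4, 276.0]]
tool 0 0.0188 [[323.5, 281.4]]
tool 0 0.026 [[323.5, 286.2]]
tool 0 0.04 [[323.6, 296.7]]
tool 0.01 0 [[323.6, 254.4]]
tool 0.01 0.01 [[323.7, 259.3]]
tool 0.01 0.0188 [[323.7, 264.1]]
tool 0.01 0.026 [[323.8, 268.3]]
tool 0.01 0.04 [[323.9, 277.5]]
col 323 R,G [(236, 64, 104), (239, 66, 101), (242, 97, 44), (245, 100, 42), (248, 97, 35), (251, 97, 39), (254, 126, 44), (257, 157, 49), (260, 167, 55), (263, 165, 52), (266, 164, 51), (269, 162, 49), (272, 118, 45), (275, 73, 34), (278, 75, 37), (281, 78, 40), (284, 76, 37), (287, 76, 33), (290, 76, 38), (293, 75, 35), (296, 82, 79), (299, 87, 90)]
268 [63, 68, 102, 129, 130, 130, 128, 130, 132, 135, 147, 159, 163, 155, 145, 146, 154, 140, 127, 130, 129, 125, 83]
272 [66, 67, 96, 127, 131, 131, 110, 44, 22, 49, 86, 117, 102, 58, 31, 42, 113, 139, 127, 131, 130, 124, 78]
276 [65, 64, 69, 105, 118, 90, 58, 26, 23, 28, 42, 80, 53, 29
[... 671 characters left out ...]
39, 138, 139, 139, 144, 143]
268 [142, 142, 138, 132, 126, 119, 129, 154, 154, 153, 154, 154, 156, 157] [160, 159, 159, 159, 160, 159, 158, 155, 139, 126, 131, 140, 141, 143, 144]
272 [142, 142, 116, 56, 44, 51, 76, 109, 147, 149, 118, 94, 89, 103] [137, 106, 91, 95, 120, 146, 126, 89, 54, 44, 53, 99, 138, 141, 141]
276 [106, 80, 52, 44, 44, 43, 48, 82, 130, 98, 85, 84, 85, 85] [83, 89, 89, 88, 85, 90, 76, 52, 49, 48, 44, 53, 71, 103, 131]
280 [42, 43, 43, 46, 43, 47, 47, 71, 113, 88, 84, 83, 83, 85] [87, 85, 85, 86, 86, 82, 62, 48, 49, 47, 47, 47, 45, 45, 52]
286 [40, 40, 44, 43, 45, 50, 43, 64, 127, 136, 127, 118, 114, 127] [140, 128, 116, 117, 140, 148, 85, 48, 46, 47, 48, 43, 40, 43, 45]
```

The visible fingertips sit at row 271 even in free air. I'll lift straight up and locate the real tip height numerically from the scene camera.

```bash
python3 -m handwheel '[[[0,0,-0.01,0],[0,0,-0.03,0],[0,0,-0.055,0],[0,0,-0.07,0],[0,0,-0.07,0]]]'
python3 -m handwheel '[[[0,0,0,0],[0,0,0,0]]]'
python3 - <<'E'
from h import *
from bench import bot
s=bot.get_state();w=wristcam(bot.capture('wrist'),s);sc=bot.capture('scene');tp=bot.capture('top');pickle.dump((w,sc,s['ee_pos']),open('w8.pkl','wb'))
t=s['ee_pos'];
for z in(-.02,0,.0188,.03,.05):print(z,proj(sc,t+[0,0,z]).round(1),proj(tp,t+[0,0,z]).round())
u,v=proj(sc,t)[0].round().astype(int);g=sc['image'].max(2)
for r in range(v-34,v+14,2):print(r,*g[r,u-16:u+18:2])
i=w['image'];h=cv2.cvtColor(i,cv2.COLOR_RGB2HSV);r=cv2.inRange(h,(0,120,60),(10,255,255));r[:150]=0;r[300:]=0;r[:,:290]=0;r[:,360:]=0
print(cv2.boundingRect(cv2.findNonZero(r)),s['finger_gap'])
E
```

```text
clock: 10.77
ee_pos: [0.5611, 0.1831, 0.0937]
tcp_rot: [0.003, -0.006, 1.0, 0.001]
wrist_force: [0.3, 0.6, 0.9]
finger_gap: 0.0005
grasp_force: 0.0
clock: 10.93
ee_pos: [0.5592, 0.1826, 0.0896]
tcp_rot: [-0.0, -0.006, 1.0, -0.0]
wrist_force: [0.1, -0.9, -0.3]
finger_gap: 0.0004
grasp_force: 0.0
-0.02 [[406.6 307.7]] [[178. 253.]]
0 [[407.6 298.5]] [[174. 251.]]
0.0188 [[408.6 289.6]] [[171. 249.]]
0.03 [[409.2 284.2]] [[168. 248.]]
0.05 [[410.3 274.3]] [[164. 246.]]
265 126 122 114 104 102 88 19 16 4 6 9 16 0 0 12 35 80
267 98 95 87 88 88 86 13 10 16 3 13 18 7 13 8 72 151
269 87 96 96 101 130 122 13 9 15 10 17 19 10 0 14 116 151
271 125 149 149 151 153 148 19 16 7 16 10 8 19 4 18 145 151
273 151 149 149 153 151 147 18 19 21 7 4 8 21 10 43 151 149
275 151 149 148 154 151 147 13 22 3 11 21 7 9 14 70 152 150
277 150 149 150 152 149 135 20 18 12 9 19 12 20 18 103 154 153
279 149 149 149 150 150 119 15 10 15 2 13 13 15 24 131 148 150
281 147 148 149 153 149 146 17 8 18 20 6 3 16 55 146 148 150
283 153 150 149 150 148 144 16 14 17 14 20 16 23 88 149 149 147
285 147 152 150 148 151 139 18 12 11 16 33 75 129 150 147 149 126
287 150 148 153 145 151 148 121 27 47 109 125 147 149 133 125 93 92
289 122 127 146 150 149 148 148 119 143 149 151 132 99 94 90 92 93
291 89 90 126 151 133 90 131 146 148 122 99 92 94 89 88 90 90
293 81 90 86 89 84 74 78 91 86 93 92 92 95 91 94 93 92
295 49 62 81 78 73 79 76 79 76 85 88 90 92 94 91 93 92
297 53 73 73 77 73 79 77 76 76 76 80 83 86 93 91 88 90
299 78 76 76 74 73 78 80 76 74 75 78 76 76 85 89 91 87
301 73 77 73 75 78 79 78 78 76 77 77 72 74 78 76 89 89
303 73 74 75 76 76 78 77 79 76 74 77 78 80 77 76 76 81
305 74 70 70 65 69 65 67 69 66 67 68 66 77 83 79 74 77
307 64 61 64 65 68 66 67 64 63 64 65 66 65 70 76 78 79
309 63 61 60 64 68 59 64 65 64 65 67 65 62 63 68 67 79
311 61 66 58 66 62 67 60 63 64 67 63 70 67 64 63 68 63
(316, 221, 16, 52) 0.0003875923185230763
```

```bash
python3 - <<'E'
from h import *
w,sc,t=pickle.load(open('w8.pkl','rb'))
for z in(.015,.02,.025,.03):print(z,[proj(sc,t+[dx,dy,z]).round(1)[0].tolist() for dx,dy in((.01,.004),(-.01,.004),(.01,-.004),(-.01,-.004))],proj(w,t+[-.01,0,z]).round(1)[0])
E
```

```text
0.015 [[404.8, 295.1], [415.1, 290.7], [401.7, 292.2], [412.0, 287.8]] [323.7 262. ]
0.02 [[405.1, 292.7], [415.4, 288.3], [402.0, 289.8], [412.2, 285.4]] [323.7 264.8]
0.025 [[405.3, 290.3], [415.7, 285.9], [402.2, 287.4], [412.5, 283.0]] [323.8 267.7]
0.03 [[405.6, 287.9], [416.0, 283.5], [402.4, 284.9], [412.8, 280.6]] [323.8 270.8]
```

Both cameras put the real fingertips about 29 mm above the reported TCP, so the fingers shut just over the bar's top. I'll reopen and go down about 26 mm deeper, watching the force.

```bash
python3 -m handwheel '[[[0,0,0,0],[0,0,0,0],[0,0,0.02,0],[0,0,0.04,0],[0,0,0.05,0]]]' 183
python3 -m handwheel '[[[0,0,0.01,0],[0,0,0.02,0],[0,0,0.02,0],[0,0,0.02,0]]]'
python3 -m handwheel '[[[0,0,0.006,0],[0,0,0.012,0],[0,0,0.014,0],[0,0,0.014,0]]]'
python3 -m handwheel '[[[0,0,0.005,0],[0,0,0.01,0],[0,0,0.01,0],[0,0,0.01,0]]]'
```

```text
clock: 11.5
ee_pos: [0.5587, 0.1825, 0.038]
tcp_rot: [-0.001, -0.006, 1.0, -0.0]
wrist_force: [-0.0, 0.0, -0.9]
finger_gap: 0.0255
grasp_force: 0.0
clock: 11.83
ee_pos: [0.5595, 0.1827, 0.0198]
tcp_rot: [-0.0, -0.006, 1.0, -0.0]
wrist_force: [0.3, -0.1, 0.2]
finger_gap: 0.0269
grasp_force: 0.0
clock: 12.17
ee_pos: [0.5593, 0.1827, 0.0055]
tcp_rot: [-0.0, -0.006, 1.0, -0.0]
wrist_force: [-0.5, -0.2, -0.1]
finger_gap: 0.0269
grasp_force: 0.0
clock: 12.5
ee_pos: [0.5594, 0.1827, -0.0044]
tcp_rot: [-0.0, -0.006, 1.0, -0.0]
wrist_force: [-0.4, -0.6, 0.1]
finger_gap: 0.0268
grasp_force: 0.0
```

At reported z = -4 mm there is no floor contact, so the offset is confirmed. Grip now.

```bash
python3 -m handwheel '[[[0,0,0,0],[0,0,0,0],[0,0,0,0],[0,0,0,0],[0,0,0,0]]]' 255 15
cat > st.py <<'E'
from h import *
from bench import bot
s=bot.get_state();q=s['tcp_rot'];Rt=Rn.from_quat([q[1],q[2],q[3],q[0]]).as_matrix()
print('F',s['wrist_force'].round(1),'M',s['moment'].round(3),'yang',np.degrees(np.arctan2(Rt[1,1],Rt[0,1])).round(2),'gap',round(s['finger_gap'],4),round(s['grasp_force'],1),s['clock'])
E
python3 st.py
```

```text
clock: 12.92
ee_pos: [0.5597, 0.1835, -0.0039]
tcp_rot: [0.0, -0.006, 1.0, 0.001]
wrist_force: [0.9, 6.7, 0.0]
finger_gap: 0.0118
grasp_force: 15.0
F [0.9 6.7 0. ] M [ 1.117 -0.004 -0.024] yang 90.69 gap 0.0118 15.0 12.9167
```

```bash
python3 -m handwheel '[[[0,0.0009,0,0],[0,0.0009,0,0],[0,0.0009,0,0]]]' >/dev/null; python3 st.py
python3 -m handwheel '[[[0,0,0,0.04],[0,0,0,0.1],[0,0,0,0.16],[0,0,0,0.2],[0,0,0,0.2]]]'; python3 st.py
```

```text
F [ 0.6 -0.2  1.8] M [-0.05  -0.041 -0.009] yang 90.7 gap 0.0119 15.0 13.1667
clock: 13.58
ee_pos: [0.5597, 0.1835, -0.0038]
tcp_rot: [0.0, 0.095, 0.996, 0.0]
wrist_force: [-0.7, -1.4, 3.1]
finger_gap: 0.0122
grasp_force: 15.0
F [-0.7 -1.4  3.1] M [-0.287 -0.066 -0.027] yang 79.13 gap 0.0122 15.0 13.5833
```

```bash
python3 -m handwheel '[[[0,0,0,0.08],[0,0,0,0.16],[0,0,0,0.24],[0,0,0,0.32],[0,0,0,0.4]]]' >/dev/null; python3 st.py
python3 -m handwheel '[[[0,0,0,0.06],[0,0,0,0.12],[0,0,0,0.18],[0,0,0,0.24],[0,0,0,0.3]]]'>/dev/null; python3 st.py
python3 -m handwheel '[[[0,0,0,0.03],[0,0,0,0.06],[0,0,0,0.09],[0,0,0,0.12],[0,0,0,0.15]]]' >/dev/null; python3 st.py
python3 - <<'E'
from h import *
from bench import bot
s=bot.get_state();print(s['ee_pos'],s['joint_pos'])
t=bot.capture('scene');pickle.dump(t,open('s9.pkl','wb'))
E
```

```text
F [-0.3 -3.2  3.4] M [-0.806  0.094  0.133] yang 56.21 gap 0.0118 15.0 14.0
F [-0.9 -5.   4.7] M [-1.04   0.239  0.119] yang 39.08 gap 0.012 15.0 14.4167
F [-0.9 -4.5  5.4] M [-1.099  0.317  0.086] yang 30.57 gap 0.0117 15.0 14.8333
[ 0.55925005  0.18296277 -0.00387641] [ 2.04233327e-01  6.84615749e-01  1.80841646e+00 -9.04315640e-04
  6.49404926e-01 -3.28514211e-01]
```

```bash
python3 -m handwheel '[[[-0.0005,-0.0003,-0.0006,0],[-0.0005,-0.0003,-0.0006,0]]]' >/dev/null; python3 st.py
python3 -m handwheel '[[[0,0,0,0.02],[0,0,0,0.04]]]'>/dev/null; python3 st.py
python3 -m handwheel '[[[0,0,0,0.02],[0,0,0,0.04]]]'>/dev/null; python3 st.py
python3 -m handwheel '[[[0,0,0,0.02],[0,0,0,0.04]]]'>/dev/null; python3 st.py
```

```text
F [ 1.6 -1.8 -4.3] M [-0.302  0.027 -0.028] yang 30.6 gap 0.0125 15.0 15.05
F [-0.5 -2.1 -4.8] M [-0.398  0.092  0.125] yang 28.18 gap 0.0121 15.0 15.2167
F [-0.7 -2.5 -6.8] M [-0.615  0.036  0.054] yang 25.85 gap 0.0122 15.0 15.3833
F [-0.  -3.3 -8.2] M [-0.674  0.135  0.075] yang 23.55 gap 0.0119 15.0 15.55
```

```bash
python3 -m handwheel '[[[0,0,0.0006,0.02]]]' >/dev/null; python3 st.py
for i in 1 2 3 4; do python3 -m handwheel '[[[0,0,0,0.02]]]' >/dev/null; python3 st.py; done
```

```text
F [-4.2 -4.5  5.8] M [-0.923  0.882  0.059] yang 22.41 gap 0.0114 15.0 15.6333
F [-3.1 -3.7 -1.4] M [-0.882  0.624  0.08 ] yang 21.27 gap 0.012 15.0 15.7167
F [-3.  -4.  -1.8] M [-0.892  0.618  0.065] yang 20.12 gap 0.012 15.0 15.8
F [-2.9 -3.6 -0.3] M [-0.85   0.641  0.082] yang 18.97 gap 0.0123 15.0 15.8833
F [-3.  -4.5 -1.4] M [-0.874  0.621  0.06 ] yang 17.83 gap 0.0117 15.0 15.9667
```

```bash
python3 -m handwheel '[[[-0.0004,-0.0005,0,0.02]]]' >/dev/null; python3 st.py
for i in 1 2 3 4 5; do python3 -m handwheel '[[[0,0,0,0.02]]]' >/dev/null; python3 st.py; done
```

```text
F [-0.7  3.2 -2.7] M [0.451 0.332 0.056] yang 16.66 gap 0.0116 15.0 16.05
F [-2.4  0.4 -1.3] M [-0.114  0.643  0.043] yang 15.52 gap 0.0119 15.0 16.1333
F [-3.5  0.7 -0.1] M [0.031 0.73  0.109] yang 14.38 gap 0.012 15.0 16.2167
F [-3.2  1.1  1.6] M [0.102 0.785 0.064] yang 13.24 gap 0.0118 15.0 16.3
F [-4.1  1.8  1. ] M [0.161 0.894 0.145] yang 12.1 gap 0.0118 15.0 16.3833
F [-5.   1.7  2.6] M [0.222 0.951 0.116] yang 10.95 gap 0.0123 15.0 16.4667
```

```bash
for i in 1 2 3; do python3 -m handwheel '[[[0,0,0,0.012]]]' >/dev/null; python3 st.py; done; python3 -c "
from bench import bot;import pickle
pickle.dump(bot.capture('scene'),open('s10.pkl','wb'))"
```

```text
F [-5.4  2.   3.9] M [0.372 1.027 0.143] yang 10.26 gap 0.0118 15.0 16.55
F [-5.3  2.1  2.2] M [0.282 0.998 0.161] yang 9.6 gap 0.0118 15.0 16.6333
F [-4.9  2.8  3.8] M [0.335 1.015 0.135] yang 8.92 gap 0.0118 15.0 16.7167
```

```bash
for i in 1 2 3; do python3 -m handwheel '[[[0,0,0,0.01]]]' >/dev/null; python3 st.py; done
```

```text
F [-5.2  2.9  3.6] M [0.357 1.076 0.235] yang 8.38 gap 0.0117 15.0 16.85
F [-5.   1.1  3.1] M [0.397 1.072 0.061] yang 7.78 gap 0.0123 15.0 16.9333
F [-5.8  2.8  3.3] M [0.312 1.018 0.15 ] yang 7.21 gap 0.0122 15.0 17.0167
```

Felt torque averages about 0.147 N m, which is some 11–12 N of clamping. Let go and retreat straight up.

```bash
python3 -m handwheel '[[[0,0,0,0],[0,0,0,0],[0,0,0,0],[0,0,0,0]]]' 186 >/dev/null; python3 st.py
python3 -m handwheel '[[[0,0,-0.02,0],[0,0,-0.05,0],[0,0,-0.09,0],[0,0,-0.13,0],[0,0,-0.15,0]]]'
python3 -m handwheel '[[[-0.08,0,0,0],[-0.08,0,0,0],[-0.08,0,0,0],[-0.08,0,0,0]]]'
python3 - <<'E'
from h import *
from bench import bot
s=bot.get_state();c=wristcam(bot.capture('wrist'),s);sc=bot.capture('scene');pickle.dump((c,sc,s['ee_pos']),open('w11.pkl','wb'))
h=cv2.cvtColor(c['image'],cv2.COLOR_RGB2HSV);r=cv2.inRange(h,(0,120,60),(10,255,255))
n,l,st,ce=cv2.connectedComponentsWithStats(r);print([(a.tolist(),b.round().tolist()) for a,b in zip(st[1:],ce[1:]) if a[4]>80])
print('pred knob',proj(c,[.559,.1825,.046]),'block',proj(c,[.5865,.0835,.056]))
m=cv2.inRange(h,(0,120,60),(10,255,255))
u,v=proj(c,[.559,.1825,.046])[0].astype(int);q=np.zeros_like(m);q[max(0,v-25):v+26,u-35:u+36]=m[max(0,v-25):v+26,u-35:u+36]
if q.any():
  p=ray(c,cv2.boxPoints(cv2.minAreaRect(cv2.findNonZero(q))),.046)[:,:2];d=max(p[1]-p[0],p[2]-p[1],key=np.linalg.norm);print('bar ang',np.degrees(np.arctan2(d[1],d[0])))
# profile along fixture y over the base midline, at block top / fence top heights
yv=np.array([np.cos(np.radians(106.4)),np.sin(np.radians(106.4))]);W=np.array([.559,.1825])
for z in(.042,.056):
  for y in range(-76,4,3):
    u,v=proj(c,[*(W+yv*(y-70)/1e3+np.array([yv[1],-yv[0]])*(.0125 if z>.05 else .0125)),z])[0].round().astype(int)
    if 0<=u<640 and 0<=v<480:print(z,y,(u,v),c['image'][v,u].tolist())
E
```

```text
F [-0.1  0.2  0.8] M [-0.064  0.112 -0.028] yang 7.27 gap 0.025 0.0 17.35
clock: 17.77
ee_pos: [0.5606, 0.1827, 0.1505]
tcp_rot: [0.002, 0.661, 0.751, 0.002]
wrist_force: [0.1, 0.4, 0.5]
finger_gap: 0.0258
grasp_force: 0.0
clock: 18.1
ee_pos: [0.5697, 0.1015, 0.1462]
tcp_rot: [0.0, 0.662, 0.75, 0.0]
wrist_force: [0.7, -0.6, 0.5]
finger_gap: 0.0258
grasp_force: 0.0
[([53, 39, 45, 32, 829], [76.0, 56.0]), ([312, 113, 18, 46, 516], [321.0, 133.0]), ([172, 274, 44, 20, 386], [188.0, 282.0])]
pred knob [[320.70939597 136.38286723]] block [[338.08320236 258.37913875]]
bar ang -75.78569357033643
0.042 -76 (np.int64(359), np.int64(296)) [33, 36, 33]
0.042 -73 (np.int64(359), np.int64(293)) [36, 36, 36]
0.042 -70 (np.int64(358), np.int64(290)) [38, 40, 39]
0.042 -67 (np.int64(358), np.int64(287)) [39, 42, 39]
0.042 -64 (np.int64(358), np.int64(284)) [39, 40, 38]
0.042 -61 (np.int64(357), np.int64(281)) [41, 42, 42]
0.042 -58 (np.int64(357), np.int64(278)) [38, 42, 37]
0.042 -55 (np.int64(356), np.int64(275)) [47, 48, 48]
0.042 -52 (np.int64(356), np.int64(271)) [89, 91, 88]
0.042 -49 (np.int6
[... 1792 characters left out ...]
.int64(257)) [178, 184, 179]
0.056 -31 (np.int64(354), np.int64(254)) [171, 177, 172]
0.056 -28 (np.int64(353), np.int64(251)) [180, 183, 181]
0.056 -25 (np.int64(353), np.int64(247)) [226, 230, 227]
0.056 -22 (np.int64(352), np.int64(244)) [243, 246, 244]
0.056 -19 (np.int64(352), np.int64(241)) [223, 227, 225]
0.056 -16 (np.int64(351), np.int64(237)) [190, 195, 192]
0.056 -13 (np.int64(351), np.int64(234)) [168, 172, 168]
0.056 -10 (np.int64(350), np.int64(230)) [131, 129, 116]
0.056 -7 (np.int64(350), np.int64(227)) [182, 147, 88]
0.056 -4 (np.int64(349), np.int64(224)) [178, 145, 86]
0.056 -1 (np.int64(349), np.int64(220)) [112, 93, 61]
0.056 2 (np.int64(348), np.int64(217)) [97, 93, 70]
```

The brass touches the block. The knob sprang back about 0.12 rad to 1.61 rad, as expected for roughly 5 N left. The implied fence position of -52 mm matches the one I measured. Handing in.

```bash
python3 -c "
from bench import bot
print(bot.sign_off())"
```

```text
the job is handed in; nothing more can be done
None
```

The aluminium block stands midway across the base, clamped against the fence: I tightened the knob to an estimated 11–12 N by felt torque and let go, an estimated 5 N stays on, and I handed the job in at about 18 s, though the block-to-fence contact is inferred from the knob angle, not seen.

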